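# Press the badge on a toy guardsman and pack it

## Task

The flat wooden guardsman in the jig has just had a brass badge stuck on its chest. Swing the red-handled clamp over so that its pad comes down on the badge, leave it down for two seconds, and swing the clamp fully back open while the guardsman stays in its place. Then lay the guardsman gently, flat and badge up, in the tray compartment that holds only a paper slip, lengthways like its neighbour, and leave everything else where it is.

Things in the scene. Friction and masses are not known exactly. Their poses are not given: they have to be found in the camera images.
- jig: Fixed pressing jig: plywood plate 250 x 140 x 12 mm (x, y, z). Origin: centre of its underside, on the table; z up, x from the nest towards the clamp. Six steel pins (12 mm high) surround the guardsman with 2 mm play, none beside its chest or legs. The clamp bracket (49 mm wide, top 87 mm above the table) is at x = 40 to 102 mm. The clamp swings in the jig's x-z plane, at y = 0.
- nest (a point): Point on the plate's upper face (12 mm above the table) under the middle of the guardsman when it lies in the nest; axes as the jig's. At jig x = -40 mm.
- pivot (a point): Axis of the clamp's hinge (it runs along the jig's y), 75 mm above the table, at jig x = +70 mm; fixed.
- clamp (a joint): Clamp angle, rad: 0 = down, pad on the badge (-0.08 if no guardsman is there); 1.745 = fully open stop, where it starts. The clamp (0.5 kg) is one rigid V in side view: steel arm with the pad, and red handle, 80 degrees apart. Its weight carries it over centre: below 0.81 it falls shut, above that it falls open, and stays; 0.25 N m turns it. Shut fingers inside the V can push it either way.
- pad (a point): Centre of the lower face of the clamp's round rubber pad (22 mm across), carried by the arm 110 mm from the pivot and 38 mm below the arm's mid-plane when down.
- handle_end (a point): Outer end of the red handle, 135 mm from the pivot; 30 mm wide, 16 mm thick (10 mm near the pivot). Clamp down: the handle stands up, leaning 10 degrees to jig -x; push it to jig +x to open. Clamp open: it lies level from the pivot to jig +x.
- clamp_arm_end (a point): Outer end of the clamp's flat steel arm, 125 mm from the pivot; 30 mm wide, 12 mm thick. Clamp open: the arm stands up, leaning 10 degrees to jig +x; push it to jig -x to close. Clamp down: it lies level from the pivot to jig -x.
- soldier: Guardsman to press and pack: flat wooden figure 140 mm long, 22 mm thick, 0.09 kg, on its back in the nest. Origin: centre of its underside; x from foot to hat (in the nest, the jig's x), z up. Foot board 48 mm wide (x -70 to -55 mm), legs 34 (to -25), chest 42 (to 25), head 28 (to 43), black hat 36 (to 70). Badge: brass disc 24 mm across, 2 mm thick, on the chest at x = y = 0.
- tray: Fixed wooden tray 200 x 205 x 25 mm (x, y, z), walls, divider and floor 5 mm thick, two compartments side by side in y, each 190 mm (x) by 95 mm (y) inside, their centres at tray y = +50 and -50 mm. Origin: centre of its underside, on the table.
- slip: Paper slip 110 x 60 mm, stuck down in the middle (within 1 mm) of the free compartment, long side along the tray's x; thin, may be laid upon. Origin: its centre, on the compartment's floor, 5 mm above the table; axes as the tray's.
- packed: Another, finished guardsman, same shape, lying in the other compartment lengthways (loose). Leave alone.
- tape: Loose roll of yellow tape, 70 mm across, 25 mm high; origin under its centre. Leave alone.
- glue: Loose glue jar, 56 mm across, 110 mm high; origin under its centre. Leave alone.
- brush: Loose flat brush lying across the table (along y) beyond the jig or tray. Leave alone.
- car: Loose wooden toy car, 120 x 66 x 67 mm, green; origin under its centre. Leave alone.
- bowl: Loose white bowl, 100 mm across, 45 mm high; origin under its centre. Leave alone.
- tin: Loose metal tin, 72 mm across, 90 mm high; origin under its centre. Leave alone.

How it is judged:
By the outcome, as a careful person would: the job done as asked, in the order asked, and still so for the second after the job is handed in, with the robot touching nothing.
It also fails if it takes over 61 s, if anything falls off the work surface, if the arm or the gripper's body presses on something with over 40 N, if the wrist force passes 120 N, or if a joint passes its speed limit or range.

## Robot

A 6-joint arm with a two-finger parallel gripper is mounted at the origin on the work surface. World frame = base frame: x ahead of the robot, y to its left, z up, the work surface at z = 0. Lengths are in mm, angles in rad, forces in N, time in s.
With the tool pointing down it reaches from about 275 to 1000 mm from the base axis. Payload 8.4 kg.
Tool frame: the origin (TCP) lies between the finger pads; the fingertips stand 17 mm ahead of it and the grasp point (between the pads) lies 2 mm behind it; z points along the fingers, y is the line along which they close (so a half turn about z gives the same grasp; the last joint's range is limited). The gripper opens to 85 mm and grips with 20 to 120 N. Pads are 22 mm wide; open, the fingers measure 114 mm over their backs; the gripper's body (76 mm by 85 mm) begins 54 mm behind the grasp point. The pads swing forward as they close: fully open they stand 13 mm farther back than shut.
Start: joints at [1.269, 0.353, 1.633, -0, 1.155, -0.002], TCP at [184.579, 597.125, 220.181] pointing down, gripper open.
Joint ranges: [-2.63, 2.63], [-0.92, 2.1], [0.06, 2.66], [-1.3, 4.44], [0, 2.69], [-3.02, 3.02]. Speed limits (rad/s): [2.22, 2.22, 2.79, 3.14, 3.14, 3.14].

## Interface

Orientations are given as [roll, pitch, yaw] about the fixed x, y, z axes, in that order (R = Rz(yaw) Ry(pitch) Rx(roll)).
In Python, from rig import sense, grab_frame, sign_off gives the robot as it stands. The module is installed in compiled form; this text tells all that it offers.
- The arm moves only by the tool send_rows, never from a script. Its argument "moves" is a list that holds one entry, the list of rows, each a list of 7 numbers: the shift along the world's x, y, z in m, then the turn, a rotation vector about the world's x, y, z in rad, then the opening, from -1 (shut) to 1 (fully open). In form: [[[dx, dy, dz, rx, ry, rz, jaw], ...]]. A call has 1 to 10 rows; each row shifts and turns the commanded pose from where the row before left it; what a row does not reach is not made up. A row lasts 1/10 s, in which the tool goes at most 50 mm and 8.59 degrees, less where a joint would pass 70% of its speed; a pose out of reach is approached as far as the arm can. A call with a gripper value outside its range is refused whole. The fingers move at their own pace and stop on an object; "grip_force" is the grip in N (left out, the last holds). Time passes only in rows, so rows that do not move let the fingers close. It gives the time, the measured TCP pose, the force, the opening and the grip force at its end, in the units of the state.
- sense(): the state, without advancing time (a new reading comes with each control period).
- grab_frame(name): name is "scene" or "top"; returns a dict with "img" (420x560x3 uint8, red, green, blue), "mtx" (3x3 intrinsics, pixels), "rvec" (rotation vector, rad) and "tvec" (3), from world to camera coordinates, as OpenCV has them. Camera axes: x right, y down, z forward; pixel columns grow to the right and rows downward; lengths in mm; the calibration is good to about 2 mm. A picture is of the moment at which its call begins. There is no depth.
- sign_off(): hands the job in; it is judged then, once.
The state is a dict: "clock": time; "qpos": joint angles; "qvel": joint speeds; "joint_efforts": joint torques, N m; "eef_pos": TCP position; "tcp_rot": TCP orientation; "contact_force": force on the tool from outside, world axes, zero at the start; "wrist_torque": the same for the moment, N m; "opening": opening from 0.0 (shut) to 1.0 (fully open); "grasp_force": force on a finger pad.
Only numpy, scipy, OpenCV 4.12 (cv2) and the standard library are available. Lean on these libraries where they do the work, as an engineer would, in place of code of your own. Each camera call takes 0.05 s, during which the arm holds its last target. There are 200 camera calls.

## Working session

There is one attempt and no reset: what is moved stays moved. The work goes in short steps, Python scripts to look and compute and a tool call to move; the robot and the scene stay as the last step left them, time stands still between calls to the robot, and variables do not carry over. Pictures are saved under pics/ and viewed, at most 10 in all, crops included, and the job is handed in when it is done.

Besides the shell and the picture viewer there is one more tool, called after "Call:" in YAML: its name, and indented under it one key for each argument. send_rows: Moves the arm, as the interface text tells. Its arguments: {"type":"object","properties":{"moves":{"type":"array"},"grip_force":{"type":"number"}},"required":["moves"]}

```bash
mkdir -p pics; cat > h.py <<'E'
import numpy as np, cv2
from rig import sense, grab_frame, sign_off
def ray(f,uv,z):
    R=cv2.Rodrigues(np.array(f["rvec"],float))[0]; t=np.array(f["tvec"],float).ravel()
    uv=np.atleast_2d(np.array(uv,float))
    d=np.c_[uv,np.ones(len(uv))]@np.linalg.inv(f["mtx"]).T@R
    c=-R.T@t
    return c+d*((z-c[2])/d[:,2])[:,None]
def proj(f,p):
    return cv2.projectPoints(np.atleast_2d(np.array(p,float)),np.array(f["rvec"],float),np.array(f["tvec"],float),np.array(f["mtx"],float),None)[0][:,0]
def save(f,n): cv2.imwrite("pics/"+n,f["img"][:,:,::-1])
E
python3 - <<'E'
from h import *
import pickle
for n in("scene","top"):
    f=grab_frame(n); save(f,n+"0.png"); pickle.dump(f,open(n+".pkl","wb"))
    R=cv2.Rodrigues(np.array(f["rvec"],float))[0]; print(n,-R.T@np.array(f["tvec"]).ravel(),R[2])
print(sense())
E
```

```text
scene [1608.85209201  559.70961513 1236.67766284] [-0.63951652 -0.34277394 -0.68813128]
top [ 465.75124119   -6.55469026 1397.14861452] [ 0.10255334  0.02153286 -0.99449442]
{'clock': 0.1, 'qpos': array([ 1.26857965e+00,  3.53597902e-01,  1.63408077e+00,  9.86776389e-07,
        1.15518994e+00, -2.40600232e-03]), 'qvel': array([ 0.00139316, -0.00024309,  0.00034402,  0.00023801, -0.00036299,
        0.00064755]), 'joint_efforts': array([ 1.80489627e-03, -6.06357837e+01, -3.42819071e+01,  3.96081180e-05,
        3.98006159e-03, -1.05755097e-05]), 'eef_pos': array([184.45586122, 596.68783484, 219.51589675]), 'tcp_rot': array([-3.14031670e+00, -3.97222058e-06,  2.84178157e+00]), 'contact_force': array([ 1.09130535, -0.48828148,  0.07501646]), 'wrist_torque': array([-0.00109408, -0.0334935 , -0.00440825]), 'grasp_force': 0.0, 'opening': 0.9991493167092818}
```

View pics/top0.png

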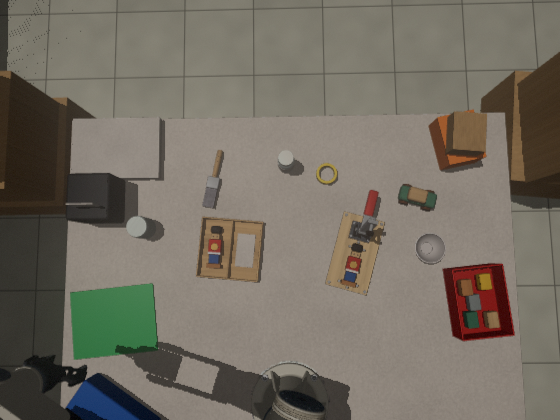

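View pics/scene0.png

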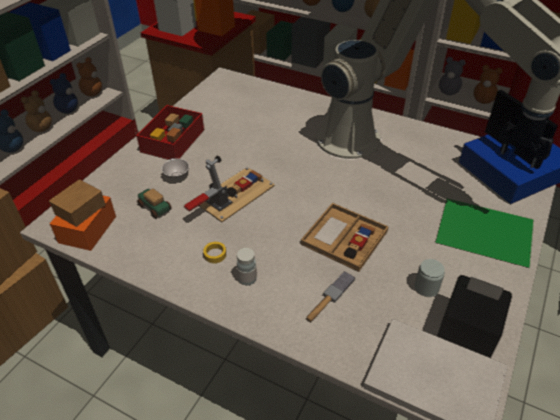

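The top view shows the jig plate around (356,252), with the open red handle at (370,203) and the soldier at (352,265). The tray is at (231,249), with the slip in its right half at (246,250). The tape, jar, car and bowl stand clear around them. Next I'll measure with masks.

```bash
python3 - <<'E'
from h import *
import pickle
f=pickle.load(open("top.pkl","rb")); g=pickle.load(open("scene.pkl","rb"))
a=cv2.resize(f["img"][180:300,320:400],None,fx=5,fy=5,interpolation=cv2.INTER_CUBIC)
b=cv2.resize(g["img"][145:225,180:280],None,fx=4,fy=4,interpolation=cv2.INTER_CUBIC)
c=np.zeros((600,800,3),np.uint8); c[:,:400]=a; c[:320,400:]=b
cv2.imwrite("pics/crop.png",c[:,:,::-1])
hsv=cv2.cvtColor(f["img"],cv2.COLOR_RGB2HSV)
def rect(m,z,name):
    cs,_=cv2.findContours(m,cv2.RETR_EXTERNAL,cv2.CHAIN_APPROX_NONE)
    for k in sorted(cs,key=cv2.contourArea)[::-1][:2]:
        if cv2.contourArea(k)<20: continue
        p=ray(f,k[:,0],z)[:,:2].astype(np.float32); r=cv2.minAreaRect(p); print(name,cv2.contourArea(k),np.round(r[0],1),np.round(r[1],1),round(r[2],2), 'box',np.round(cv2.boxPoints(r)).tolist())
def win(m,x0,x1,y0,y1):
    o=np.zeros_like(m); o[y0:y1,x0:x1]=m[y0:y1,x0:x1]; return o
print(hsv[250,246],hsv[285,345],hsv[250,380],hsv[250,300],hsv[200,372],hsv[280,220],hsv[264,353])
wood=cv2.inRange(hsv,(8,70,60),(25,200,255)); 
k=np.ones((3,3),np.uint8)
rect(win(wood,320,395,205,300),12,"plate"); rect(win(wood,190,270,210,290),25,"tray")
rect(win(cv2.inRange(hsv,(0,0,120),(179,50,255)),235,258,232,270),5,"slip")
red=cv2.inRange(hsv,(0,150,60),(6,255,255))|cv2.inRange(hsv,(172,130,60),(179,255,255))
rect(win(red,350,385,185,235),75,"handle"); rect(win(red,335,370,240,292),34,"chest")
E
```

```text
[ 16  29 149] [ 17 102 133] [ 15  33 140] [ 14  33 146] [  3 162 132] [ 14  33 145] [ 18 145 144]
plate 2468.5 [ 474.9 -223.3] [140.4 248.3] 73.94 box [[336.0, -256.0], [575.0, -325.0], [614.0, -190.0], [375.0, -122.0]]
tray 3655.5 [492.3 190.3] [206.4 199.2] 84.3 box [[383.0, 97.0], [581.0, 78.0], [602.0, 283.0], [404.0, 303.0]]
slip 524.0 [487.7 141.7] [ 58.9 108.7] 84.22 box [[431.0, 118.0], [539.0, 107.0], [545.0, 166.0], [437.0, 176.0]]
handle 164.0 [ 632.6 -269.4] [24.6 78.4] 74.19 box [[592.0, -271.0], [667.0, -292.0], [674.0, -268.0], [598.0, -247.0]]
chest 74.0 [ 441.1 -213.2] [40.6 39.2] 74.2 box [[417.0, -227.0], [454.0, -238.0], [465.0, -199.0], [428.0, -188.0]]
```

View pics/crop.png

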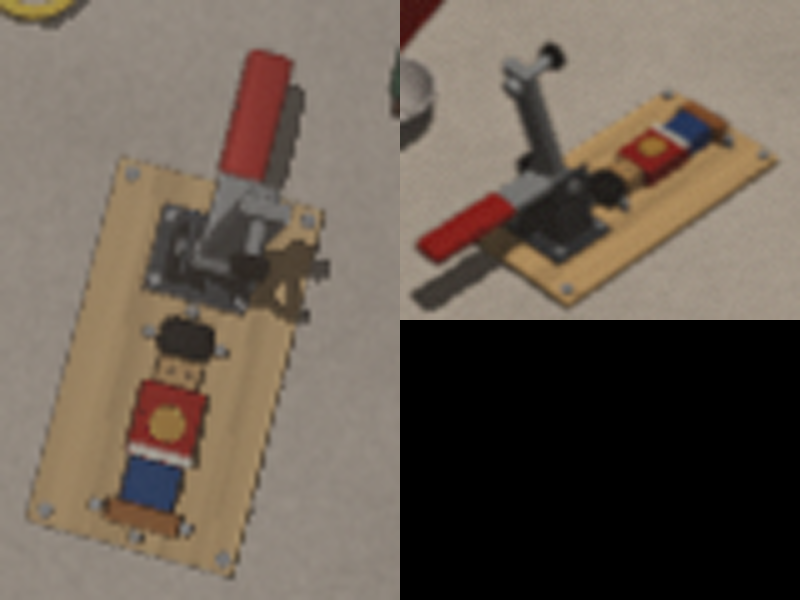

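The crop shows the badge at about top pixel (353.4, 264.6), and the soldier lies squarely between its pins. The clamp is open, with its arm upright. The jig centre is about (475,-223) at yaw -0.28. The pivot is about (542,-242,75), and the slip is at (488,142) at yaw -0.10. Next I'll move above the inside of the V with the fingers shut.

Call:
send_rows:
  moves:
    - [[0.018, -0.036, 0.0035, 0, 0, 0.02, -1], [0.018, -0.036, 0.0035, 0, 0, 0, -1], [0.018, -0.036, 0.0035, 0, 0, 0, -1], [0.018, -0.036, 0.0035, 0, 0, 0, -1], [0.018, -0.036, 0.0035, 0, 0, 0, -1], [0.018, -0.036, 0.0035, 0, 0, 0, -1], [0.018, -0.036, 0.0035, 0, 0, 0, -1], [0.018, -0.036, 0.0035, 0, 0, 0, -1]]

```text
clock: 0.9
eef_pos: [328.8, 307.5, 248.2]
tcp_rot: [-3.141, -0.0, 2.862]
contact_force: [1.6, -0.5, 0.4]
opening: 0.001
grasp_force: 0.0
```

Call:
send_rows:
  moves:
    - [[0.018, -0.036, 0.0035, 0, 0, 0, -1], [0.018, -0.036, 0.0035, 0, 0, 0, -1], [0.018, -0.036, 0.0035, 0, 0, 0, -1], [0.018, -0.036, 0.0035, 0, 0, 0, -1], [0.018, -0.036, 0.0035, 0, 0, 0, -1], [0.018, -0.036, 0.0035, 0, 0, 0, -1], [0.018, -0.036, 0.0035, 0, 0, 0, -1], [0.018, -0.036, 0.0035, 0, 0, 0, -1]]

```text
clock: 1.7
eef_pos: [472.8, 19.5, 276.2]
tcp_rot: [3.142, -0.0, 2.862]
contact_force: [0.4, 0.7, -0.1]
opening: 0.001
grasp_force: 0.0
```

Call:
send_rows:
  moves:
    - [[0.018, -0.036, 0.0035, 0, 0, 0, -1], [0.018, -0.036, 0.0035, 0, 0, 0, -1], [0.018, -0.036, 0.0035, 0, 0, 0, -1], [0.018, -0.036, 0.0035, 0, 0, 0, -1], [0.018, -0.036, 0.0035, 0, 0, 0, -1], [0.018, -0.036, 0.0035, 0, 0, 0, -1], [0.018, -0.036, 0.0035, 0, 0, 0, -1], [0.018, -0.036, 0.0035, 0, 0, 0, -1]]

```text
clock: 2.5
eef_pos: [616.9, -268.4, 303.8]
tcp_rot: [3.141, -0.001, 2.862]
contact_force: [1.0, 0.9, 0.2]
opening: 0.001
grasp_force: 0.0
```

Call:
send_rows:
  moves:
    - [[0.001, 0.004, -0.034, 0, 0, 0, -1], [0, 0, -0.034, 0, 0, 0, -1], [0, 0, -0.034, 0, 0, 0, -1], [0, 0, -0.034, 0, 0, 0, -1], [-0.0138, 0.004, 0, 0, 0, 0, -1], [-0.0138, 0.004, 0, 0, 0, 0, -1], [-0.0138, 0.004, 0, 0, 0, 0, -1], [-0.0138, 0.004, 0, 0, 0, 0, -1]]

```text
clock: 3.3
eef_pos: [562.3, -246.9, 168.0]
tcp_rot: [-3.142, 0.001, 2.862]
contact_force: [2.2, 0.1, 2.2]
opening: -0.001
grasp_force: 1.0
```

Call:
send_rows:
  moves:
    - [[-0.0138, 0.004, 0, 0, 0, 0, -1], [-0.0138, 0.004, 0, 0, 0, 0, -1], [-0.0138, 0.004, 0, 0, 0, 0, -1], [-0.0138, 0.004, 0, 0, 0, 0, -1], [-0.01, 0.0029, 0, 0, 0, 0, -1], [-0.008, 0.0023, 0, 0, 0, 0, -1]]

```text
clock: 3.9
eef_pos: [488.6, -225.5, 168.1]
tcp_rot: [3.142, -0.0, 2.862]
contact_force: [-0.5, -0.5, -0.2]
opening: 0.002
grasp_force: 0.2
```

```bash
python3 - <<'E'
from h import *
f=grab_frame("scene"); g=grab_frame("top")
a=cv2.resize(f["img"][125:245,160:320],None,fx=4,fy=4)[:,:]
b=cv2.resize(g["img"][180:300,320:400],None,fx=4,fy=4)
c=np.zeros((480,800,3),np.uint8); c[:,:560]=a[:,:560]; c[:,560:]=b[:,:240]
cv2.imwrite("pics/push.png",c[:,:,::-1]); print(sense()["eef_pos"],sense()["contact_force"])
E
```

```text
[ 488.20894325 -225.34333573  168.08242765] [ 0.44604175 -0.52158283  0.72467785]
```

View pics/push.png

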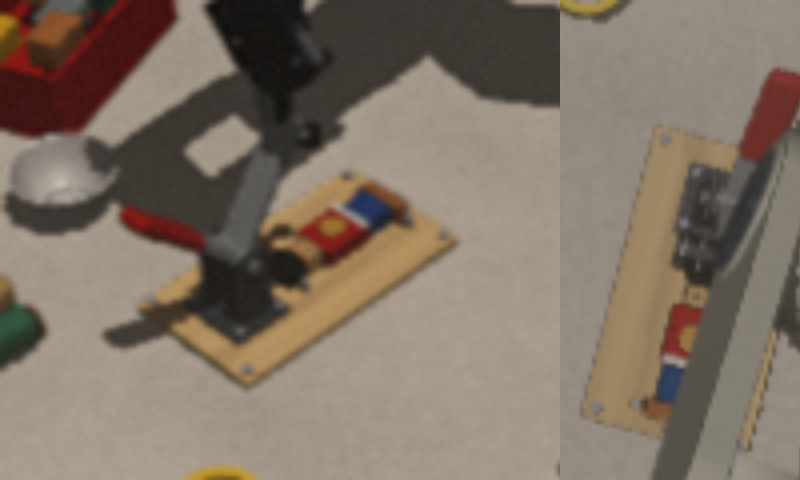

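The scene crop shows the clamp arm tilted well past upright, from (235,240) to (275,130), with the fingers behind its tip. The soldier is still in the nest. I'll push slowly over centre.

Call:
send_rows:
  moves:
    - [[-0.0077, 0.0022, 0, 0, 0, 0, -1], [-0.0077, 0.0022, 0, 0, 0, 0, -1], [-0.0077, 0.0022, 0, 0, 0, 0, -1], [0, 0, 0, 0, 0, 0, -1], [0, 0, 0, 0, 0, 0, -1], [0, 0, 0, 0, 0, 0, -1]]

```text
clock: 4.6
eef_pos: [466.4, -219.2, 168.3]
tcp_rot: [-3.142, 0.0, 2.862]
contact_force: [0.4, 0.4, -0.8]
opening: -0.002
grasp_force: 0.0
```

```bash
python3 - <<'E'
from h import *
f=grab_frame("scene"); g=grab_frame("top")
a=cv2.resize(f["img"][125:245,160:320],None,fx=4,fy=4)[:,:]
b=cv2.resize(g["img"][180:300,320:400],None,fx=4,fy=4)
c=np.zeros((480,800,3),np.uint8); c[:,:560]=a[:,:560]; c[:,560:]=b[:,:240]
cv2.imwrite("pics/push2.png",c[:,:,::-1]); print(sense()["eef_pos"],sense()["contact_force"])
E
```

```text
[ 466.385106   -219.17230076  168.24885431] [ 0.35403874  0.65707225 -0.92274298]
```

View pics/push2.png

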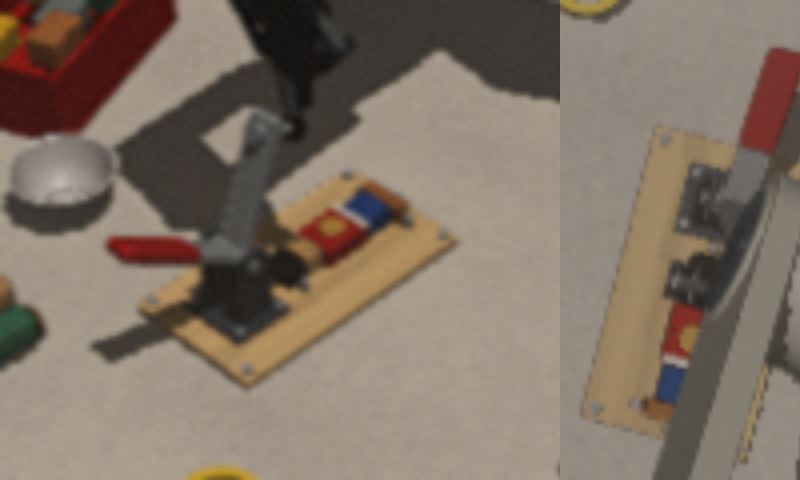

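The arm (top end at about (262,122)) has fallen back a little and the fingers seem to have gone past it. I'll work out the clamp angle from the handle and arm-end pixels.

```bash
python3 - <<'E'
from h import *
f=grab_frame("scene")
c,s=np.cos(-.279),np.sin(-.279)
def P(r,e,n=0):
    e=np.radians(e); x=r*np.cos(e);z=r*np.sin(e); return [542.3+x*c,-242.4+x*s,75+z]
for th in range(0,101,10):
    ea=180-th
    print(th,np.round((proj(f,[P(125,ea),P(135,ea-80)])-[160,125])*4).tolist())
print("pivot, tcp tip",(proj(f,[P(0,0),[466.4,-219.2,151],[488.4,-225.4,151]])-[160,125])*4)
b=cv2.resize(f["img"][145:205,180:260],None,fx=10,fy=10,interpolation=cv2.INTER_CUBIC)
cv2.imwrite("pics/now.png",b[:,:,::-1]); print(sense()["clock"])
E
```

```text
0 [[339.0, 179.0], [236.0, 108.0]]
10 [[336.0, 160.0], [213.0, 120.0]]
20 [[329.0, 144.0], [191.0, 136.0]]
30 [[320.0, 130.0], [169.0, 155.0]]
40 [[308.0, 120.0], [149.0, 178.0]]
50 [[293.0, 113.0], [132.0, 203.0]]
60 [[275.0, 111.0], [118.0, 230.0]]
70 [[256.0, 113.0], [107.0, 257.0]]
80 [[236.0, 119.0], [101.0, 284.0]]
90 [[215.0, 130.0], [98.0, 309.0]]
100 [[194.0, 144.0], [100.0, 332.0]]
pivot, tcp tip [[228.48794999 249.58417776]
 [294.4302581  133.89489987]
 [273.81141527 146.72183793]]
4.75
```

View pics/now.png

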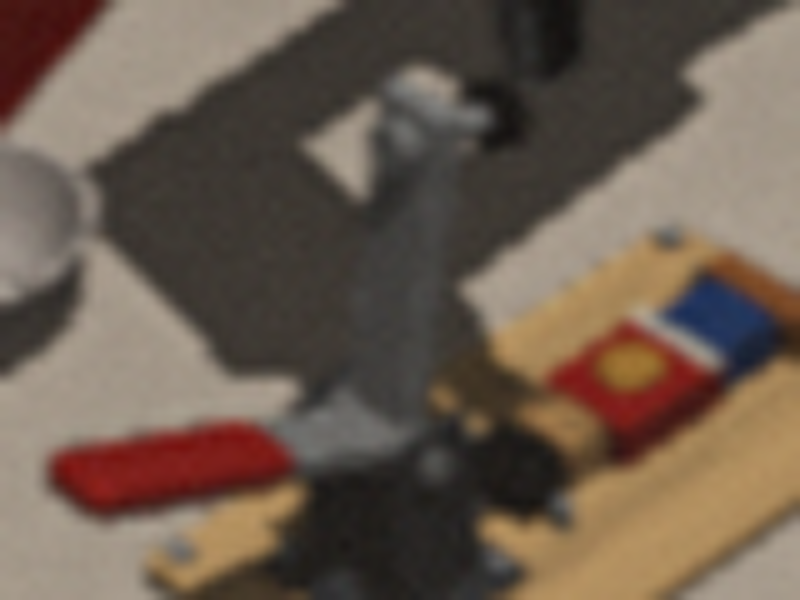

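The fingertips ended higher than assumed (bottom at about (540,75) in this crop). They slipped over the arm's end just before centre, and the clamp is falling back open. The soldier is untouched. I'll retreat over the top and push again lower.

Call:
send_rows:
  moves:
    - [[0, 0, 0.046, 0, 0, 0, -1], [0, 0, 0.046, 0, 0, 0, -1], [0.0384, -0.0111, 0, 0, 0, 0, -1], [0.0384, -0.0111, 0, 0, 0, 0, -1], [0.0384, -0.0111, 0, 0, 0, 0, -1], [0.0384, -0.0111, 0, 0, 0, 0, -1], [0, 0, -0.037, 0, 0, 0, -1], [0, 0, -0.037, 0, 0, 0, -1], [0, 0, -0.036, 0, 0, 0, -1]]

```text
clock: 5.65
eef_pos: [619.9, -263.4, 148.5]
tcp_rot: [-3.142, -0.0, 2.862]
contact_force: [0.1, 0.4, -0.2]
opening: 0.002
grasp_force: 0.0
```

Call:
send_rows:
  moves:
    - [[-0.0138, 0.004, 0, 0, 0, 0, -1], [-0.0138, 0.004, 0, 0, 0, 0, -1], [-0.0138, 0.004, 0, 0, 0, 0, -1], [-0.0138, 0.004, 0, 0, 0, 0, -1], [-0.0138, 0.004, 0, 0, 0, 0, -1], [-0.0138, 0.004, 0, 0, 0, 0, -1], [-0.0138, 0.004, 0, 0, 0, 0, -1], [-0.01, 0.0029, -0.005, 0, 0, 0, -1], [-0.01, 0.0029, -0.005, 0, 0, 0, -1], [-0.01, 0.0029, -0.005, 0, 0, 0, -1]]

```text
clock: 6.65
eef_pos: [492.5, -226.6, 134.6]
tcp_rot: [3.142, -0.0, 2.862]
contact_force: [0.7, -0.2, 0.7]
opening: 0.0
grasp_force: 0.3
```

Call:
send_rows:
  moves:
    - [[-0.008, 0.0023, 0, 0, 0, 0, -1], [-0.006, 0.0017, 0, 0, 0, 0, -1], [-0.006, 0.0017, 0, 0, 0, 0, -1]]

```text
clock: 6.95
eef_pos: [472.7, -221.0, 135.2]
tcp_rot: [-3.142, -0.0, 2.862]
contact_force: [0.8, 0.3, -1.0]
opening: 0.001
grasp_force: 0.0
```

```bash
python3 - <<'E'
from h import *
f=grab_frame("scene"); g=grab_frame("top")
a=cv2.resize(f["img"][125:245,160:320],None,fx=4,fy=4)[:,:]
b=cv2.resize(g["img"][180:300,320:400],None,fx=4,fy=4)
c=np.zeros((480,800,3),np.uint8); c[:,:560]=a[:,:560]; c[:,560:]=b[:,:240]
cv2.imwrite("pics/push3.png",c[:,:,::-1]); print(sense()["eef_pos"],sense()["contact_force"])
E
```

```text
[ 472.41614166 -220.87840075  135.27131101] [ 1.18820067 -0.5158485   0.05665812]
```

View pics/push3.png

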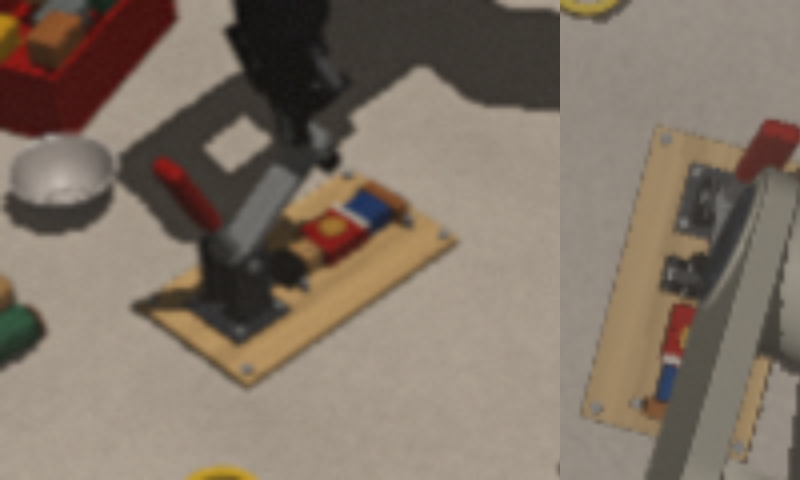

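The clamp is past centre: the handle end at (165,160) puts it at about 0.5 rad and closing. The soldier is in place. I'll raise the tool clear of the handle and wait.

Call:
send_rows:
  moves:
    - [[0, 0, 0.033, 0, 0, 0, -1], [0, 0, 0, 0, 0, 0, -1], [0, 0, 0, 0, 0, 0, -1], [0, 0, 0, 0, 0, 0, -1], [0, 0, 0, 0, 0, 0, -1]]

```text
clock: 7.55
eef_pos: [472.6, -220.8, 167.4]
tcp_rot: [3.141, -0.001, 2.862]
contact_force: [0.4, -0.7, 0.2]
opening: -0.003
grasp_force: 0.0
```

```bash
cat >> h.py <<'E'
def redend(f):
    h=cv2.cvtColor(f["img"],cv2.COLOR_RGB2HSV)
    m=cv2.inRange(h,(0,130,50),(6,255,255))|cv2.inRange(h,(172,130,50),(179,255,255))
    m[:,:178]=0; m[:145]=0; m[225:]=0; m[:,290:]=0
    n,l,s,c=cv2.connectedComponentsWithStats(m)
    return [((s[i,:4]+[-160,-125,0,0])*[4,4,4,4]).tolist()+[int(s[i,4])]+np.round((c[i]-[160,125])*4).tolist() for i in range(1,n) if s[i,4]>12]
E
python3 - <<'E'
from h import *
f=grab_frame("scene"); print(redend(f),sense()["clock"],sense()["contact_force"])
E
```

```text
[[72, 80, 48, 52, 91, 87.0, 97.0], [220, 104, 36, 104, 179, 237.0, 153.0], [308, 220, 60, 44, 79, 338.0, 239.0]] 7.6 [ 0.01177244 -0.32061897 -0.40059534]
```

The handle top at about (236,106) matches angle 0, so the pad is down. Now I'll leave it there for over 2 s.

Call:
send_rows:
  moves:
    - [[0, 0, 0, 0, 0, 0, -1], [0, 0, 0, 0, 0, 0, -1], [0, 0, 0, 0, 0, 0, -1], [0, 0, 0, 0, 0, 0, -1], [0, 0, 0, 0, 0, 0, -1], [0, 0, 0, 0, 0, 0, -1], [0, 0, 0, 0, 0, 0, -1], [0, 0, 0, 0, 0, 0, -1], [0, 0, 0, 0, 0, 0, -1], [0, 0, 0, 0, 0, 0, -1]]

```text
clock: 8.6
eef_pos: [473.1, -221.1, 168.2]
tcp_rot: [-3.142, 0.0, 2.862]
contact_force: [-0.6, -0.3, -0.4]
opening: -0.002
grasp_force: 0.0
```

Call:
send_rows:
  moves:
    - [[0, 0, 0, 0, 0, 0, -1], [0, 0, 0, 0, 0, 0, -1], [0, 0, 0, 0, 0, 0, -1], [0, 0, 0, 0, 0, 0, -1], [0, 0, 0, 0, 0, 0, -1], [0, 0, 0, 0, 0, 0, -1], [0, 0, 0, 0, 0, 0, -1], [0, 0, 0, 0, 0, 0, -1], [0, 0, 0, 0, 0, 0, -1], [0, 0, 0, 0, 0, 0, -1]]

```text
clock: 9.6
eef_pos: [473.1, -221.1, 168.2]
tcp_rot: [-3.142, -0.0, 2.862]
contact_force: [0.5, 0.8, -0.2]
opening: -0.0
grasp_force: 0.0
```

```bash
python3 - <<'E'
from h import *
f=grab_frame("scene"); print(redend(f)[1],sense()["clock"])
a=cv2.resize(f["img"][125:245,160:320],None,fx=5,fy=5)
cv2.imwrite("pics/down.png",a[:,:,::-1])
E
```

```text
[220, 104, 36, 104, 179, 238.0, 153.0] 9.65
```

View pics/down.png

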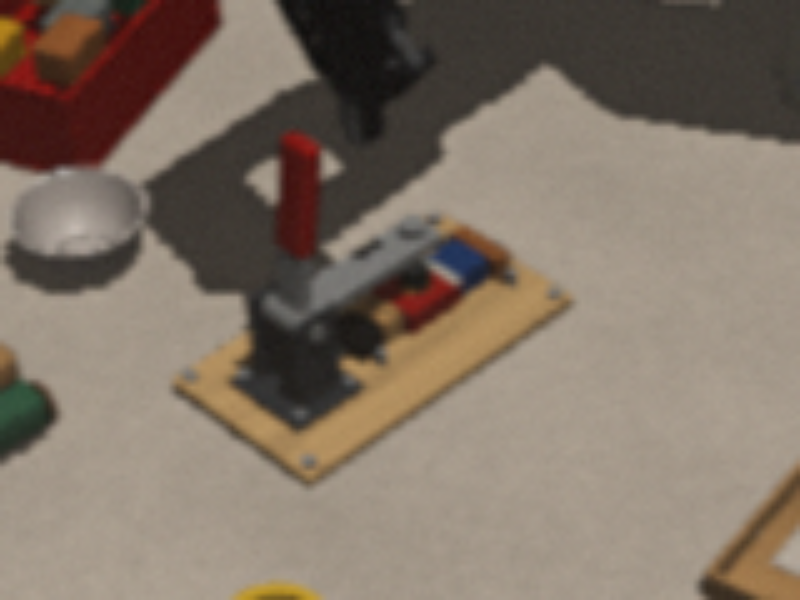

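The picture shows the arm level and the pad on the chest, with the handle upright at (300,195) and the soldier in place. I'll dwell a little longer, then push the handle open.

Call:
send_rows:
  moves:
    - [[0, 0, 0, 0, 0, 0, -1], [0, 0, 0, 0, 0, 0, -1], [0, 0, 0, 0, 0, 0, -1], [0.0138, -0.004, 0, 0, 0, 0, -1], [0.0138, -0.004, 0, 0, 0, 0, -1], [0.0138, -0.004, 0, 0, 0, 0, -1], [0.0138, -0.004, 0, 0, 0, 0, -1], [0.0138, -0.004, 0, 0, 0, 0, -1], [0.0138, -0.004, 0, 0, 0, 0, -1]]

```text
clock: 10.55
eef_pos: [557.2, -245.4, 167.8]
tcp_rot: [3.142, -0.001, 2.862]
contact_force: [-1.3, 0.5, -0.7]
opening: -0.001
grasp_force: 0.6
```

Call:
send_rows:
  moves:
    - [[0.0096, -0.0028, -0.004, 0, 0, 0, -1], [0.0096, -0.0028, -0.004, 0, 0, 0, -1], [0.0096, -0.0028, -0.004, 0, 0, 0, -1], [0.0096, -0.0028, -0.004, 0, 0, 0, -1], [0.0096, -0.0028, -0.004, 0, 0, 0, -1], [0.0096, -0.0028, 0, 0, 0, 0, -1], [0.0096, -0.0028, 0, 0, 0, 0, -1], [0, 0, 0, 0, 0, 0, -1], [0, 0, 0, 0, 0, 0, -1]]

```text
clock: 11.45
eef_pos: [623.2, -264.7, 148.3]
tcp_rot: [-3.142, -0.0, 2.862]
contact_force: [0.6, -0.1, -0.5]
opening: 0.0
grasp_force: 0.0
```

```bash
python3 - <<'E'
from h import *
f=grab_frame("scene"); print(redend(f),sense()["clock"],sense()["eef_pos"],sense()["contact_force"])
E
```

```text
[[300, 220, 68, 44, 80, 335.0, 239.0], [96, 264, 100, 56, 172, 140.0, 290.0]] 11.5 [ 622.87348122 -264.62335375  148.25555965] [ 0.20362661  0.03326771 -0.39215383]
```

Call:
send_rows:
  moves:
    - [[0, 0, 0.04, 0, 0, 0, -1], [0, 0, 0.04, 0, 0, 0, -1], [0, 0, 0.04, 0, 0, 0, -1], [0.02, 0.045, 0, 0, 0, 0, 0.5], [0, 0.045, 0, 0, 0, 0, 1], [0, 0.045, 0, 0, 0, 0, 1], [-0.02, 0.045, 0, 0, 0, 0, 1]]

```text
clock: 12.2
eef_pos: [623.7, -83.0, 268.2]
tcp_rot: [3.141, 0.001, 2.862]
contact_force: [0.8, 0.4, 0.2]
opening: 0.679
grasp_force: 0.0
```

```bash
python3 - <<'E'
from h import *
import pickle
def comp(f,win,lo,hi):
    h=cv2.cvtColor(f["img"],cv2.COLOR_RGB2HSV); m=cv2.inRange(h,lo,hi); o=np.zeros_like(m); x0,x1,y0,y1=win
    o[y0:y1,x0:x1]=m[y0:y1,x0:x1]; n,l,s,c=cv2.connectedComponentsWithStats(o)
    return [(int(s[i,4]),c[i]) for i in range(1,n) if s[i,4]>=6]
f0=pickle.load(open("top.pkl","rb")); g0=pickle.load(open("scene.pkl","rb"))
f1=grab_frame("top"); g1=grab_frame("scene")
for n,f,g in(("old",f0,g0),("new",f1,g1)):
    for F,w,nm in((f,(346,361,256,273),"top"),(g,(236,250,175,190),"scene")):
        for lo,hi,z,q in(((12,110,90),(24,255,255),36,"badge"),((100,90,30),(130,255,255),34,"blue")):
            w2=w if q=="badge" else ((335,370,255,292) if nm=="top" else (235,275,165,195))
            for a,c in comp(F,w2,lo,hi): print(n,nm,q,a,np.round(c,1),np.round(ray(F,c,z)[0],1))
print(redend(g1),sense()["eef_pos"],sense()["opening"])
b=cv2.resize(f1["img"][170:300,300:400],None,fx=4,fy=4); a=cv2.resize(g1["img"][125:245,160:260],None,fx=4,fy=4)
c=np.zeros((520,800,3),np.uint8); c[:,:400]=b; c[:480,400:]=a
cv2.imwrite("pics/open.png",c[:,:,::-1])
E
```

```text
old top badge 41 [353.  264.2] [ 436.8 -212.7   36. ]
old top blue 82 [349.7 276.2] [ 398.4 -201.3   34. ]
old scene badge 29 [238.4 176.8] [ 425.2 -233.6   36. ]
old scene badge 24 [242.5 181.2] [ 438.9 -209.    36. ]
old scene badge 17 [237.3 187.3] [ 474.5 -208.5   36. ]
old scene badge 8 [247.9 188.4] [ 462.8 -173.7   36. ]
old scene blue 46 [251.9 176.7] [ 401.3 -193.3   34. ]
new scene badge 11 [236.7 177.7] [ 432.4 -236.1   36. ]
new scene badge 8 [247.9 188.4] [ 462.8 -173.7   36. ]
new scene blue 33 [253.2 177.7] [ 403.9 -186.7   34. ]
[[72, 80, 48, 52, 91, 87.0, 97.0], [308, 220, 60, 44, 78, 337.0, 240.0], [100, 276, 92, 64, 192, 144.0, 305.0]] [620.68493323 -79.78056704 268.36563265] 0.8454182431216346
```

View pics/open.png

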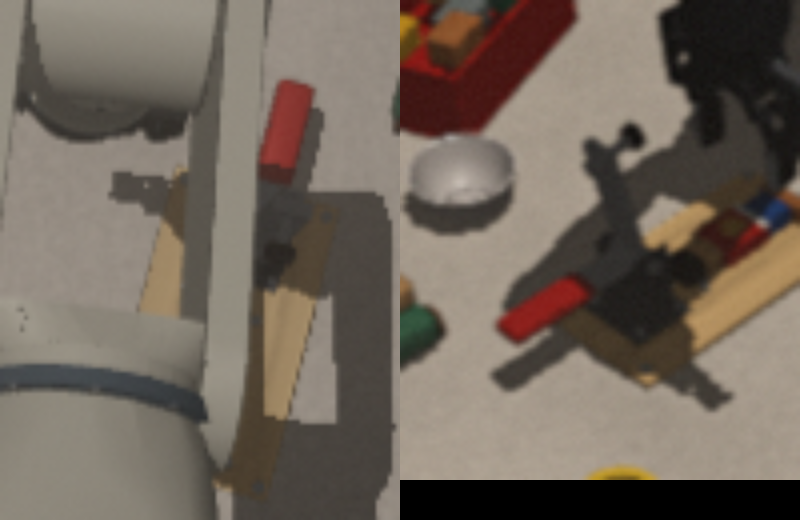

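Clamp is fully open: in the scene view the handle lies level at (545,308). The soldier is still in the nest, half in shadow. Its badge is at (436.8,-212.5), which agrees with the jig geometry, so I'll go over it.

Call:
send_rows:
  moves:
    - [[-0.031, -0.0215, 0, 0, 0, 0, 1], [-0.031, -0.0215, 0, 0, 0, 0, 1], [-0.031, -0.0215, 0, 0, 0, 0, 1], [-0.031, -0.0215, 0, 0, 0, 0, 1], [-0.031, -0.0215, 0, 0, 0, 0, 1], [-0.031, -0.0215, 0, 0, 0, 0, 1], [0, 0, 0, 0, 0, 0, 1]]

```text
clock: 13.0
eef_pos: [433.5, -215.5, 268.4]
tcp_rot: [-3.14, -0.001, 2.859]
contact_force: [0.8, -0.5, -0.8]
opening: 0.999
grasp_force: 0.0
```

Call:
send_rows:
  moves:
    - [[0, 0, -0.04, 0, 0, 0, 1], [0, 0, -0.04, 0, 0, 0, 1], [0, 0, -0.04, 0, 0, 0, 1], [0, 0, -0.04, 0, 0, 0, 1], [0, 0, -0.03, 0, 0, 0, 1], [0, 0, -0.02, 0, 0, 0, 1], [0, 0, -0.01, 0, 0, 0, 1], [0, 0, 0, 0, 0, 0, 1]]

```text
clock: 13.8
eef_pos: [436.6, -213.4, 47.4]
tcp_rot: [3.141, -0.002, 2.862]
contact_force: [0.0, 0.2, 0.3]
opening: 0.999
grasp_force: 0.0
```

Call:
send_rows:
  moves:
    - [[0, 0.0005, -0.01, 0, 0, 0, 1], [0, 0, -0.006, 0, 0, 0, 1], [0, 0, 0, 0, 0, 0, 1], [0, 0, 0, 0, 0, 0, 0.4], [0, 0, 0, 0, 0, 0, 0.2], [0, 0, 0, 0, 0, 0, 0.1]]

```text
clock: 14.4
eef_pos: [437.3, -213.3, 32.5]
tcp_rot: [-3.141, 0.001, 2.862]
contact_force: [0.0, -0.6, -0.9]
opening: 0.553
grasp_force: 0.0
```

Call:
send_rows:
  grip_force: 30
  moves:
    - [[0, 0, 0, 0, 0, 0, -0.1], [0, 0, 0, 0, 0, 0, -0.3], [0, 0, 0, 0, 0, 0, -0.5], [0, 0, 0, 0, 0, 0, -0.5], [0, 0, 0, 0, 0, 0, -0.5]]

```text
clock: 14.9
eef_pos: [437.1, -213.2, 32.2]
tcp_rot: [3.142, -0.0, 2.862]
contact_force: [0.4, -0.5, -1.1]
opening: 0.25
grasp_force: 0.0
```

The fingers shut to 21 mm without touching anything, so the tips pass above the figure; they sit higher than nominal, as in the clamp slip. I'll reopen, go down in steps and close softly.

Call:
send_rows:
  moves:
    - [[0, 0, 0, 0, 0, 0, 0.5], [0, 0, 0, 0, 0, 0, 0.5], [0, 0, 0, 0, 0, 0, 0.5], [0, 0, 0, 0, 0, 0, 0.5], [-0.0005, 0.0008, -0.005, 0, 0, 0, 0.5], [0, 0, -0.004, 0, 0, 0, 0.5], [0, 0, 0, 0, 0, 0, 0.5]]

```text
clock: 15.6
eef_pos: [436.1, -212.1, 22.5]
tcp_rot: [3.141, -0.001, 2.862]
contact_force: [-0.5, -0.2, -0.2]
opening: 0.752
grasp_force: 0.0
```

```bash
python3 - <<'E'
from h import *
f=grab_frame("scene"); s=sense(); print(s["eef_pos"],s["contact_force"],s["opening"])
# expected pixels of soldier chest & tips in the crop (x-200,y-140)*10
print(((proj(f,[[436.8,-212.5,36],[437,-213,22],[437,-213,7],[370,-193,34],[500,-231,34]])-[205,150])*10).round())
cv2.imwrite("pics/grip.png",cv2.resize(f["img"][140:200,205:285],None,fx=10,fy=10,interpolation=cv2.INTER_CUBIC)[:,:,::-1])
E
```

```text
[ 436.21983579 -212.20672199   22.71630918] [ 0.18763165  0.12929625 -0.15110053] 0.7524512980513605
[[369. 305.]
 [370. 336.]
 [372. 368.]
 [514. 216.]
 [228. 401.]]
```

View pics/grip.png

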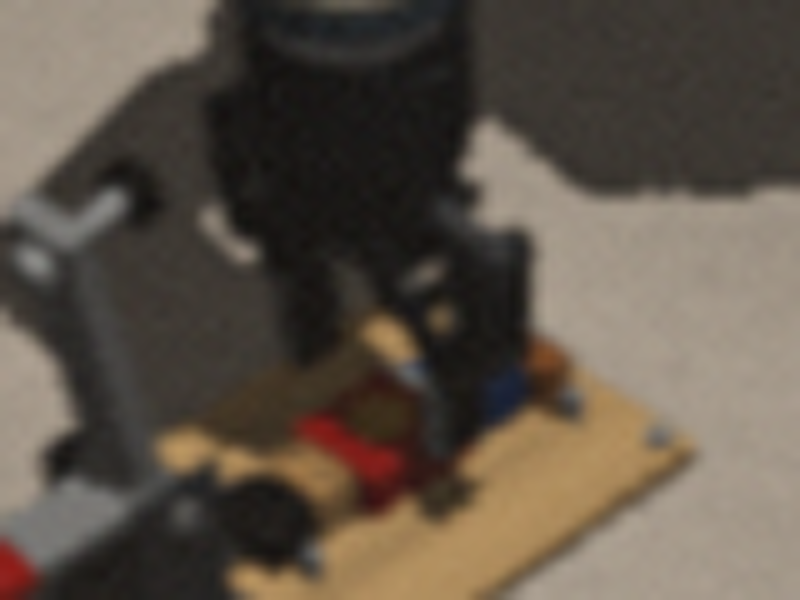

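The picture shows the soldier in place (badge at (380,412)), with the near finger's tip at about (440,455) beside the chest and the far one beyond it. I'll derive the tip height from that pixel.

```bash
python3 - <<'E'
from h import *
f=grab_frame("scene"); 
for z in(10,20,30,40):
  print(z,[((proj(f,[[436.2+.277*w-.961*dx,-212.2+.961*w+.277*dx,z]])-[205,140])*10).round()[0].tolist() for w,dx in((32,11),(32,-11),(46,11),(46,-11),(-32,0))])
print((proj(f,[[436.8,-212.5,36]])-[205,140])*10)
E
```

```text
10 [[462.0, 488.0], [416.0, 518.0], [490.0, 506.0], [444.0, 537.0], [313.0, 420.0]]
20 [[460.0, 466.0], [414.0, 497.0], [489.0, 484.0], [442.0, 515.0], [311.0, 398.0]]
30 [[459.0, 444.0], [413.0, 475.0], [487.0, 463.0], [441.0, 494.0], [309.0, 376.0]]
40 [[458.0, 422.0], [411.0, 453.0], [486.0, 440.0], [440.0, 472.0], [307.0, 354.0]]
[[369.3776072  405.06813247]]
```

The tips are about 8–12 mm higher than the reported TCP at this opening, so I'll go about 11 mm deeper and watch the force.

Call:
send_rows:
  moves:
    - [[0, 0, -0.004, 0, 0, 0, 0.5], [0, 0, -0.004, 0, 0, 0, 0.5], [0, 0, -0.003, 0, 0, 0, 0.5], [0, 0, 0, 0, 0, 0, 0.5]]

```text
clock: 16.1
eef_pos: [436.3, -212.2, 11.7]
tcp_rot: [3.141, -0.001, 2.862]
contact_force: [-0.5, 0.1, 0.3]
opening: 0.75
grasp_force: 0.0
```

Call:
send_rows:
  grip_force: 25
  moves:
    - [[0, 0, 0, 0, 0, 0, 0.3], [0, 0, 0, 0, 0, 0, 0.15], [0, 0, 0, 0, 0, 0, 0.05], [0, 0, 0, 0, 0, 0, -0.05], [0, 0, 0, 0, 0, 0, -0.15], [0, 0, 0, 0, 0, 0, -0.2], [0, 0, 0, 0, 0, 0, -0.2]]

```text
clock: 16.8
eef_pos: [436.7, -212.4, 12.4]
tcp_rot: [-3.142, 0.0, 2.862]
contact_force: [-1.9, 0.2, 5.9]
opening: 0.481
grasp_force: 25.6
```

Gripped: the opening corresponds to 41 mm (the chest is 42) at 25 N. Now I'll lift.

Call:
send_rows:
  moves:
    - [[0, 0, 0.005, 0, 0, 0, -0.3], [0, 0, 0.01, 0, 0, 0, -0.3], [0, 0, 0.02, 0, 0, 0, -0.3], [0, 0, 0.025, 0, 0, 0, -0.3], [0, 0, 0.03, 0, 0, 0, -0.3], [0, 0.005, 0, 0, 0, 0, -0.3]]

```text
clock: 17.4
eef_pos: [439.0, -208.7, 106.1]
tcp_rot: [-3.14, 0.007, 2.861]
contact_force: [1.2, -0.4, 0.0]
opening: 0.482
grasp_force: 25.7
```

Call:
send_rows:
  moves:
    - [[0.002, 0.015, 0, 0, 0, 0.015, -0.3], [0.005, 0.034, 0, 0, 0, 0.02, -0.3], [0.005, 0.034, 0, 0, 0, 0.02, -0.3], [0.005, 0.034, 0, 0, 0, 0.02, -0.3], [0.005, 0.034, 0, 0, 0, 0.02, -0.3], [0.005, 0.034, 0, 0, 0, 0.02, -0.3], [0.005, 0.034, 0, 0, 0, 0.02, -0.3], [0.005, 0.034, 0, 0, 0, 0.02, -0.3], [0.005, 0.034, 0, 0, 0, 0.02, -0.3], [0.005, 0.034, 0, 0, 0, 0.004, -0.3]]

```text
clock: 18.4
eef_pos: [483.2, 115.2, 102.0]
tcp_rot: [-3.141, -0.0, 3.042]
contact_force: [0.0, -0.0, -0.1]
opening: 0.482
grasp_force: 25.7
```

Call:
send_rows:
  moves:
    - [[0.003, 0.02, 0, 0, 0, 0, -0.3], [0.001, 0.008, 0, 0, 0, 0, -0.3], [0, 0, 0, 0, 0, 0, -0.3], [0, 0, 0, 0, 0, 0, -0.3]]

```text
clock: 18.8
eef_pos: [487.0, 140.9, 101.9]
tcp_rot: [-3.141, -0.001, 3.041]
contact_force: [-0.2, -0.1, -0.2]
opening: 0.486
grasp_force: 25.7
```

```bash
python3 - <<'E'
from h import *
s=sense(); print(s["eef_pos"],s["tcp_rot"],s["grasp_force"],s["opening"])
f=grab_frame("scene"); h=cv2.cvtColor(f["img"],cv2.COLOR_RGB2HSV)
# empty nest? and soldier colours near the tool
red=cv2.inRange(h,(0,130,50),(6,255,255))|cv2.inRange(h,(172,130,50),(179,255,255)); blue=cv2.inRange(h,(105,90,30),(130,255,255))
blk=cv2.inRange(h,(0,0,0),(179,255,45))
for nm,m in(("red",red),("blue",blue)):
    n,l,st,c=cv2.connectedComponentsWithStats(m)
    print(nm,[(int(st[i,4]),np.round(c[i]).tolist()) for i in range(1,n) if st[i,4]>8 and 170<c[i][0]<420 and 150<c[i][1]<280])
p=s["eef_pos"]; c,sn=np.cos(-.1),np.sin(-.1)
for zt in(0,): print("expected legs, chest, badge px", proj(f,[[p[0]-40*c,p[1]-40*sn,p[2]+22],[p[0]+12*c,p[1]+12*sn,p[2]+22],[p[0],p[1],p[2]+24]]).round())
E
```

```text
[487.02868289 140.87149566 101.93928028] [-3.14098665e+00 -7.29176118e-04  3.04091182e+00] 25.72781503200531 0.4855110786348974
red [(182, [196.0, 201.0]), (67, [331.0, 208.0]), (101, [359.0, 241.0])]
blue [(12, [336.0, 196.0]), (53, [364.0, 231.0])]
expected legs, chest, badge px [[338. 195.]
 [330. 205.]
 [332. 202.]]
```

The soldier is held level under the tool: its red chest is at (331,208) and its legs at (336,196), as projected. I'll lower it into the compartment.

Call:
send_rows:
  moves:
    - [[0.0005, 0.0008, -0.02, 0, 0, 0, -0.3], [0, 0, -0.025, 0, 0, 0, -0.3], [0, 0, -0.02, 0, 0, 0, -0.3], [0, 0, -0.012, 0, 0, 0, -0.3], [0, 0, -0.006, 0, 0, 0, -0.3], [0, 0, -0.004, 0, 0, 0, -0.3], [0, 0, -0.003, 0, 0, 0, -0.3], [0, 0, 0, 0, 0, 0, -0.3], [0, 0, 0, 0, 0, 0, -0.3]]

```text
clock: 19.75
eef_pos: [488.5, 142.6, 12.7]
tcp_rot: [3.141, 0.001, 3.041]
contact_force: [-0.0, -0.9, -0.6]
opening: 0.484
grasp_force: 25.7
```

Call:
send_rows:
  moves:
    - [[0, 0, -0.002, 0, 0, 0, -0.3], [0, 0, -0.001, 0, 0, 0, -0.3], [0, 0, -0.001, 0, 0, 0, -0.3], [0, 0, 0, 0, 0, 0, -0.3]]

```text
clock: 20.15
eef_pos: [488.0, 142.4, 8.1]
tcp_rot: [-3.142, -0.0, 3.041]
contact_force: [0.9, 0.2, -1.3]
opening: 0.481
grasp_force: 25.7
```

Call:
send_rows:
  moves:
    - [[0, 0, -0.001, 0, 0, 0, -0.3], [0, 0, -0.001, 0, 0, 0, -0.3], [0, 0, 0, 0, 0, 0, -0.3], [0, 0, 0, 0, 0, 0, -0.3]]

```text
clock: 20.55
eef_pos: [488.0, 142.4, 6.1]
tcp_rot: [-3.142, -0.0, 3.041]
contact_force: [-0.5, -0.2, -0.7]
opening: 0.482
grasp_force: 25.7
```

Call:
send_rows:
  moves:
    - [[0, 0, -0.0007, 0, 0, 0, -0.3], [0, 0, 0, 0, 0, 0, -0.3], [0, 0, 0, 0, 0, 0, -0.3]]

```text
clock: 20.85
eef_pos: [488.1, 142.5, 5.5]
tcp_rot: [3.142, 0.0, 3.041]
contact_force: [0.9, 0.3, -0.3]
opening: 0.482
grasp_force: 25.7
```

Call:
send_rows:
  moves:
    - [[0, 0, -0.0007, 0, 0, 0, -0.3], [0, 0, 0, 0, 0, 0, -0.3], [0, 0, 0, 0, 0, 0, -0.3]]

```text
clock: 21.15
eef_pos: [488.1, 142.4, 5.4]
tcp_rot: [3.142, 0.0, 3.041]
contact_force: [-2.8, -0.5, 10.4]
opening: 0.483
grasp_force: 26.9
```

It has touched down at 10 N. Now I'll release with a narrow opening and rise.

Call:
send_rows:
  moves:
    - [[0, 0, 0.0004, 0, 0, 0, 0.0], [0, 0, 0, 0, 0, 0, 0.1], [0, 0, 0, 0, 0, 0, 0.2], [0, 0, 0, 0, 0, 0, 0.25], [0, 0, 0, 0, 0, 0, 0.25], [0, 0, 0.005, 0, 0, 0, 0.25], [0, 0, 0.015, 0, 0, 0, 0.25], [0, 0, 0.03, 0, 0, 0, 0.25], [0, 0, 0.04, 0, 0, 0, 0.25], [0, 0, 0.04, 0, 0, 0, 0.25]]

```text
clock: 22.15
eef_pos: [487.5, 142.3, 136.6]
tcp_rot: [-3.141, -0.001, 3.041]
contact_force: [0.2, -0.3, -0.2]
opening: 0.625
grasp_force: 0.0
```

Call:
send_rows:
  moves:
    - [[0, 0, 0.04, 0, 0, 0, 0.25], [0, 0, 0.04, 0, 0, 0, 0.25], [-0.025, 0.035, 0, 0, 0, 0, 0.25], [-0.025, 0.035, 0, 0, 0, 0, 0.25], [-0.025, 0.035, 0, 0, 0, 0, 0.25], [-0.025, 0.035, 0, 0, 0, 0, 0.25], [-0.025, 0.035, 0, 0, 0, 0, 0.25], [-0.025, 0.035, 0, 0, 0, 0, 0.25], [-0.025, 0.035, 0, 0, 0, 0, 0.25], [-0.025, 0.035, 0, 0, 0, 0, 0.25]]

```text
clock: 23.15
eef_pos: [286.7, 423.6, 215.7]
tcp_rot: [3.141, 0.0, 3.041]
contact_force: [-0.1, 1.2, -0.1]
opening: 0.624
grasp_force: 0.0
```

Call:
send_rows:
  moves:
    - [[-0.015, 0.04, 0, 0, 0, 0, 0.25], [-0.015, 0.04, 0, 0, 0, 0, 0.25], [-0.015, 0.04, 0, 0, 0, 0, 0.25], [0, 0.03, 0, 0, 0, 0, 0.25], [0, 0, 0, 0, 0, 0, 0.25], [0, 0, 0, 0, 0, 0, 0.25]]

```text
clock: 23.75
eef_pos: [242.7, 572.1, 214.9]
tcp_rot: [-3.14, -0.0, 3.042]
contact_force: [-0.5, 0.1, 0.2]
opening: 0.622
grasp_force: 0.0
```

```bash
python3 - <<'E'
from h import *
f=grab_frame("top"); g=grab_frame("scene")
a=cv2.resize(f["img"][180:300,190:290],None,fx=4,fy=4); b=cv2.resize(g["img"][140:260,180:400],None,fx=1.8,fy=1.8); d=f["img"][130:310,190:450]
c=np.zeros((480,800,3),np.uint8); c[:,:400]=a; c[:216,400:400+b.shape[1]]=b[:216]; c[230:410,400:660]=d
cv2.imwrite("pics/end.png",c[:,:,::-1])
h=cv2.cvtColor(f["img"],cv2.COLOR_RGB2HSV)
M={"red":cv2.inRange(h,(0,120,50),(7,255,255))|cv2.inRange(h,(172,120,50),(179,255,255)),"blue":cv2.inRange(h,(105,80,30),(130,255,255)),"black":cv2.inRange(h,(0,0,0),(179,120,50))}
for k,m in M.items():
    n,l,st,cc=cv2.connectedComponentsWithStats(m)
    for i in range(1,n):
        if st[i,4]>15 and 195<cc[i][0]<270 and 210<cc[i][1]<290: print(k,st[i,4],cc[i].round(1),ray(f,cc[i],27)[0].round(1))
print("scene red",redend(g)); s=sense(); print(s["eef_pos"],s["clock"])
E
```

```text
red 113 [214.7 244.4] [506.8 238.6  27. ]
red 104 [244.5 247.9] [494.  140.2  27. ]
blue 68 [213.4 258.5] [460.5 242.8  27. ]
blue 72 [243.  261.8] [448.6 145.2  27. ]
scene red [[72, 80, 48, 52, 92, 87.0, 98.0], [100, 272, 96, 68, 183, 146.0, 305.0]]
[243.16559515 571.15815117 215.07377207] 23.85
```

```bash
python3 - <<'E'
from h import *
import pickle
f0=pickle.load(open("top.pkl","rb")); g0=pickle.load(open("scene.pkl","rb")); f=grab_frame("top"); g=grab_frame("scene")
for a,b in((f0,f),(g0,g)):
    d=(cv2.absdiff(a["img"],b["img"]).max(2)>35).astype(np.uint8); d=cv2.morphologyEx(d,cv2.MORPH_OPEN,np.ones((2,2),np.uint8))
    n,l,st,c=cv2.connectedComponentsWithStats(d); print([(st[i].tolist()) for i in range(1,n) if st[i,4]>12])
h=cv2.cvtColor(f["img"],cv2.COLOR_RGB2HSV); m=cv2.inRange(h,(12,110,90),(24,255,255))
o=np.zeros_like(m);o[242:258,239:251]=m[242:258,239:251]
y,x=np.nonzero(o); print("badge",len(x),x.mean(),y.mean(),ray(f,[x.mean(),y.mean()],29))
print("handle 0/now",redend(g0),redend(g))
E
```

```text
[[239, 230, 16, 44, 492], [352, 244, 12, 10, 99], [342, 257, 21, 31, 375], [116, 324, 175, 95, 4224], [61, 336, 35, 29, 589], [0, 360, 65, 60, 1155], [180, 365, 36, 20, 243], [61, 366, 27, 19, 322], [62, 382, 25, 38, 620], [348, 390, 5, 15, 37], [273, 395, 33, 25, 287], [0, 406, 21, 14, 157], [312, 413, 16, 3, 39], [89, 416, 6, 4, 14]]
[[474, 0, 86, 84, 1612], [499, 0, 6, 3, 18], [509, 0, 9, 5, 31], [519, 0, 41, 41, 536], [483, 35, 17, 15, 129], [483, 48, 27, 10, 116], [336, 60, 21, 33, 225], [494, 60, 23, 25, 207], [543, 80, 17, 35, 333], [519, 88, 7, 15, 45], [511, 105, 32, 20, 366], [521, 129, 8, 2, 16], [340, 139, 150, 81, 2562], [490, 138, 8, 7, 34], [545, 144, 9, 17, 61], [488, 147, 12, 21, 139], [516, 156, 17, 13, 82], [513, 168, 8, 10, 52], [228, 172, 35, 27, 392], [316, 214, 33, 32, 474]]
badge 44 244.20454545454547 249.22727272727272 [[489.69951391 140.86316456  29.        ]]
handle 0/now [[72, 80, 48, 52, 91, 87.0, 97.0], [300, 220, 68, 44, 80, 334.0, 239.0], [100, 272, 96, 68, 183, 146.0, 305.0]] [[72, 80, 48, 52, 90, 87.0, 97.0], [100, 272, 96, 68, 182, 146.0, 306.0]]
```

Only the soldier and the robot's own image have changed. The badge is up at the slip's centre, and the clamp handle is back where it started.

```bash
python3 -c "
from rig import sign_off
print(sign_off())"
```

```text
the job is handed in; nothing more can be done
None
```

The job is handed in at about 24 s of the 61 s allowed: the pad stayed on the badge for over 2 s, the clamp is fully back open (the first push slipped off its arm short of centre, so I repeated it lower), and the guardsman lies flat, badge up and hat the same way as its neighbour, within about 2 mm of the slip's centre, with nothing else moved.

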